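# Price check: key it in, draw the scanner and hold it on the label

## Task

Look up the price of the part in the red box: on the counter terminal press the red key (cancel), then the blue key (price look-up), then the green key (enter), one at a time and no others. Then draw the hand scanner out of its dock, turn it over the red box so that its window looks more down than sideways, centred on the label on top of the box from about a hand's breadth away (6 to 18 cm), and finish still holding it there in the air, steady, for the reading. Do not touch any box with the scanner or shift the boxes.

Things in the scene. Friction and masses are not known exactly. Their poses are not given: they have to be found in the camera images.
- scanner: Cordless hand-held barcode scanner, dark grey, 0.22 kg, 165 mm high, standing in its dock. Origin: centre of the handle's foot; z up the handle, -x the way it looks. Handle 33 x 31 mm (foot 30 x 28). Head: middle at (-12, 0, 128) mm, 40 deep, 46 wide between flat sides, droops 20 degrees to the nose; rubber nose (x under -46 mm) 60 wide. Reads by itself, no trigger pull.
- scanner_window (a point): Centre of the dark red window in the scanner's nose, at (-66.5, 0, 108.2) mm in the scanner's frame. This point's z axis is the line of sight, straight out of the window: scanner upright, it points along the scanner's -x and 20 degrees below level. Its y is the scanner's y; its x points up across the window.
- scanner_grip (a point): Where to take the scanner from above: between the flat sides of its head (46 mm apart along the scanner's y), at (-8, 0, 128) mm in its frame, about 23 mm below the head's top; the sides go on 20 mm below this point.
- dock: Charging dock, grey, fixed; foot 116 x 92 mm. Origin: centre of its socket, on the counter; axes as the docked scanner's. Upright socket 46 x 44 mm outside, its top 52 mm above the counter, its floor at 12 mm (40 mm deep, 1.5 mm play a side), holds the handle's foot by fit alone: lift the scanner straight up.
- red_box: The only red box: small carton 102 x 56 x 41 mm (x, y, z), 0.18 kg, lying flat with a label on its top. Loose; origin under its centre, z up. 
- red_label (a point): Centre of the white label with the barcode on top of the red box, 41 mm above the counter; its z points straight up out of the label.
- black_box: Black carton 112 x 51 x 36 mm. Not to be shifted. Loose; origin under its centre, z up. 
- tan_box: Light brown carton 67 x 66 x 56 mm. Not to be shifted. Loose; origin under its centre, z up. 
- terminal: Beige price look-up terminal, fixed, 156 x 126 mm; its x points to the display, y to the left, origin under its centre. Key deck rises 8 degrees towards the display. Front row from left (+y): red, yellow, green; next row: blue, white, grey; about 37 mm from key to key. The display's hood begins 30 mm behind the middles of the rear keys and rises about 25 mm over them.
- red_key (a joint): Travel of the red key (23 mm square, on a spring), m: 0 up, 0.005 fully down; starts to give at 1 N, bottoms at 4 N, springs back.
- yellow_key (a joint): Travel of the yellow key (23 mm square, on a spring), m: 0 up, 0.005 fully down; starts to give at 1 N, bottoms at 4 N, springs back. Not to be pressed.
- green_key (a joint): Travel of the green key (23 mm square, on a spring), m: 0 up, 0.005 fully down; starts to give at 1 N, bottoms at 4 N, springs back.
- blue_key (a joint): Travel of the blue key (23 mm square, on a spring), m: 0 up, 0.005 fully down; starts to give at 1 N, bottoms at 4 N, springs back.
- white_key (a joint): Travel of the white key (23 mm square, on a spring), m: 0 up, 0.005 fully down; starts to give at 1 N, bottoms at 4 N, springs back. Not to be pressed.
- grey_key (a joint): Travel of the grey key (23 mm square, on a spring), m: 0 up, 0.005 fully down; starts to give at 1 N, bottoms at 4 N, springs back. Not to be pressed.
- red_key_top (a point): Centre of the top of the red key, which moves down 5 mm with it; press here from above.
- blue_key_top (a point): Centre of the top of the blue key, which moves down 5 mm with it; press here from above.
- green_key_top (a point): Centre of the top of the green key, which moves down 5 mm with it; press here from above.

How it is judged (in metres and radians):
On the way, in this order (a step that is already met when the one before it is completed fails the run):
1. the red key is pressed, alone (value of joint red_key above 0.003 m and value of joint each of yellow_key, green_key, blue_key, white_key, grey_key below 0.0015 m), for 0.05 s.
2. the blue key is pressed, alone (value of joint blue_key above 0.003 m and value of joint each of red_key, yellow_key, green_key, white_key, grey_key below 0.0015 m), for 0.05 s.
3. the green key is pressed, alone (value of joint green_key above 0.003 m and value of joint each of red_key, yellow_key, blue_key, white_key, grey_key below 0.0015 m), for 0.05 s.
4. the scanner is drawn clear of its dock in the fingers (height (world z) of scanner above 0.06 m and contact force between the fingers and scanner above 1 N and contact force between scanner and dock below 0.1 N), for 0.1 s.
At the end, for the whole second after the job is handed in: Fingers hold the scanner still, foot over 30 mm up, touching no box, dock or terminal; label centre within 25 mm of the line of sight each way, 60 to 180 mm from the window; line of sight within 45 degrees of straight down; keys up; no box moved 15 mm (z of red_label in the frame of scanner_window between 0.06 and 0.18 m and x of red_label in the frame of scanner_window between -0.025 and 0.025 m and y of red_label in the frame of scanner_window between -0.025 and 0.025 m and angle between the z axis of scanner_window and the z axis of red_label, either way round below 0.785 rad and contact force between the fingers and scanner above 1 N and height (world z) of scanner above 0.03 m and height (world z) of scanner_window above 0.07 m and contact force between scanner and red_box below 0.1 N and contact force between scanner and black_box below 0.1 N and contact force between scanner and tan_box below 0.1 N and contact force between scanner and dock below 0.1 N and contact force between scanner and terminal below 0.1 N and linear speed of scanner below 0.03 m/s and angular speed of scanner below 0.15 rad/s and distance of each of red_box, black_box, tan_box from where it was at the start of the episode below 0.015 m and value of joint each of red_key, yellow_key, green_key, blue_key, white_key, grey_key below 0.0015 m); the arm keeps its last pose, push and grip.
It fails at once if a wrong key (yellow, white or grey) is pressed (value of joint any of yellow_key, white_key, grey_key above 0.0025 m).
It fails at once if two of the keys are pressed together (value of joint each of red_key, blue_key above 0.0025 m or value of joint each of red_key, green_key above 0.0025 m or value of joint each of blue_key, green_key above 0.0025 m).
It fails at once if a box is shifted by 15 mm or more (distance of any of red_box, black_box, tan_box from where it was at the start of the episode above 0.015 m).
It fails at once if the scanner touches a box (contact force between scanner and red_box above 0.5 N or contact force between scanner and black_box above 0.5 N or contact force between scanner and tan_box above 0.5 N).
It also fails if it takes over 54 s, if anything falls off the work surface, if the arm or the gripper's body presses on something with over 40 N, if the wrist force passes 120 N, or if a joint passes its speed limit or range.

## Robot

A 6-joint arm with a two-finger parallel gripper is mounted at the origin on a cart in front of the work surface, level with it; the furniture and walls round the work are solid. World frame = base frame: x ahead of the robot, y to its left, z up, the work surface at z = 0. Lengths are in mm, angles in degrees, forces in N, time in s.
With the tool pointing down it reaches from about 350 to 850 mm from the base axis. Payload 8.1 kg.
Tool frame: the origin (TCP) lies at the very end of the fingers, on their centre line; the grasp point (between the pads) lies r.tcp_to_grasp behind it (r.tcp_to_grasp is the distance from the TCP to the grasp point, in mm); z points along the fingers, y is the line along which they close (so a half turn about z gives the same grasp; the last joint's range is limited). The gripper opens to 85 mm and grips with 20 to 120 N. Pads are 22 mm wide; open, the fingers measure 114 mm over their backs; the gripper's body (76 mm by 85 mm) begins 54 mm behind the grasp point. The pads swing forward as they close: fully open they stand 13 mm farther back than shut.
Start: joints at [64.721, 7.471, 85.268, -0, 87.261, -4.893], TCP at [208.983, 562.433, 231.292] pointing down, gripper open.
Joint ranges: [-169.43, 169.43], [-51.17, 129.36], [1.28, 143.12], [-76.62, 256.62], [0, 156.53], [-152.29, 152.29]. Speed limits (degrees/s): [136.94, 136.94, 159.86, 180, 180, 180].

## Interface

Orientations are given as [roll, pitch, yaw] about the fixed x, y, z axes, in that order (R = Rz(yaw) Ry(pitch) Rx(roll)).
In Python, from bench import sense, viewer, order, r gives the robot as it stands.
- The arm moves only by the tool carry_out, never from a script. Its argument "increments" is one flat list of numbers, 7 for each row, row after row: the shift along the tool's x, y, z as a fraction of full scale, then the turn, a rotation vector about the tool's x, y, z as a fraction of full scale, then the opening, from -1 (shut) to 1 (fully open). A call has exactly 10 rows; each row is the pose to reach, as a shift and turn from the pose commanded when the call began, along the tool's axes at that moment, turning the shorter way round; what a row does not reach only later rows make up. Full scale, the value 1, is 400 mm for a shift and 2 pi rad for a turn. A row lasts 1/8 s, in which the tool goes at most 62.5 mm and 10.7 degrees, less where a joint would pass 70% of its speed; a pose out of reach is approached as far as the arm can. A call with a number of a shift or a turn outside -1 to 1 is refused whole. A call with a gripper value outside its range is refused whole. The fingers move at their own pace and stop on an object; "force" is the grip in N (left out, the last holds). Time passes only in rows, so rows that repeat a pose let the fingers close, or fill a call up. It gives the time, the measured TCP pose, the force, the opening and the grip force at its end, in the units of the state.
- sense(): the state, without advancing time (a new reading comes with each control period).
- viewer.snapshot(name): name is "side" or "top" or "wrist"; returns the picture (384x512x3 uint8, red, green, blue); there is no depth.
- viewer.get_calibration(name): a dict with "fx", "fy", "cx", "cy" (pixels), "R" (3x3) and "t" (3): a world point X has camera coordinates R X + t. Camera axes: x right, y down, z forward; pixel columns grow to the right and rows downward; lengths in mm; the calibration is good to about 2 mm. A picture is of the moment at which its call begins: read the wrist's pose just before it. get_calibration takes no time and is no camera call; for the wrist camera it gives the pose at the moment of the call.
- order.hand_in(): hands the job in; it is judged then, once.
The state is a dict: "time": time; "joint_pos": joint angles; "qd": joint speeds; "joint_efforts": joint torques, N m; "tool_pos": TCP position; "tcp_rot": TCP orientation; "ft_force": force on the tool from outside, world axes, zero at the start; "wrist_torque": the same for the moment, N m; "finger_gap": finger opening in mm; "grip_force": force on a finger pad.
Only numpy, scipy, OpenCV 4.12 (cv2) and the standard library are available. Lean on these libraries where they do the work, as an engineer would, in place of code of your own. Each camera call takes 0.05 s, during which the arm holds its last target. There are 200 camera calls.

## Working session

There is one attempt and no reset: what is moved stays moved. The work goes in short steps, Python scripts to look and compute and a tool call to move; the robot and the scene stay as the last step left them, time stands still between calls to the robot, and variables do not carry over. Pictures are saved under pics/ and viewed, at most 10 in all, crops included, and the job is handed in when it is done.

Besides the shell and the picture viewer there is one more tool, called after ">>>" by a JSON object that holds its "api" and its "payload". carry_out: Moves the arm, as the interface text tells. Its arguments: {"type":"object","properties":{"increments":{"type":"array"},"force":{"type":"number"}},"required":["increments"]}

```bash
mkdir -p pics
python3 - <<'E'
from bench import sense, viewer, order, r
import cv2, numpy as np
print(sense()); print(r.tcp_to_grasp)
for n in ("side","top","wrist"):
    c=viewer.get_calibration(n); print(n,{k:np.round(v,3).tolist() for k,v in c.items()})
    im=viewer.snapshot(n); cv2.imwrite(f"pics/{n}0.png",im[:,:,::-1]); 
t=cv2.imread("pics/top0.png"); cv2.imwrite("pics/top0b.png",cv2.resize(t,(800,600),interpolation=cv2.INTER_CUBIC))
t=cv2.imread("pics/side0.png"); cv2.imwrite("pics/side0b.png",cv2.resize(t,(800,600),interpolation=cv2.INTER_CUBIC))
E
```

```text
{'time': 0.0, 'joint_pos': array([ 6.47209185e+01,  7.51719450e+00,  8.53287211e+01,  7.18812174e-04,
        8.72634517e+01, -4.89119821e+00]), 'qd': array([-0.01344761, -0.00335198,  0.02388054, -0.04481459, -0.02116819,
        0.06308284]), 'joint_efforts': array([ 3.14494682e-04, -5.69401360e+01, -5.00551558e+01, -2.08634219e-04,
        1.47506007e-02,  7.64802826e-05]), 'tool_pos': array([208.74106356, 561.92197565, 230.22805451]), 'tcp_rot': array([-1.79891092e+02, -1.00403871e-02,  1.59612072e+02]), 'ft_force': array([-0.2887373 , -0.09627579,  0.42998806]), 'wrist_torque': array([-0.04114432,  0.01977161, -0.05988295]), 'grip_force': 0.0, 'finger_gap': 85.84857132909627}
18.700000000000003
side {'fx': 347.297, 'fy': 347.297, 'cx': 258.515, 'cy': 194.106, 'R': [[-0.985, 0.172, -0.003], [0.098, 0.55, -0.829], [-0.141, -0.817, -0.559]], 't': [459.215, 50.288, 1180.926]}
top {'fx': 357.376, 'fy': 357.376, 'cx': 251.773, 'cy': 193.596, 'R': [[0.028, -0.999, 0.032], [-0.987, -0.033, -0.157], [0.158, -0.027, -0.987]], 't': [-40.415, 493.123, 1045.963]}
wrist {'fx': 265.384, 'fy': 265.384, 'cx': 255.372, 'cy': 186.181, 'R': [[0.348, 0.937, -0.002], [0.892, -0.331, 0.308], [0.288, -0.109, -0.952]], 't': [-599.04, -40.838, 379.951]}
```

View pics/top0b.png

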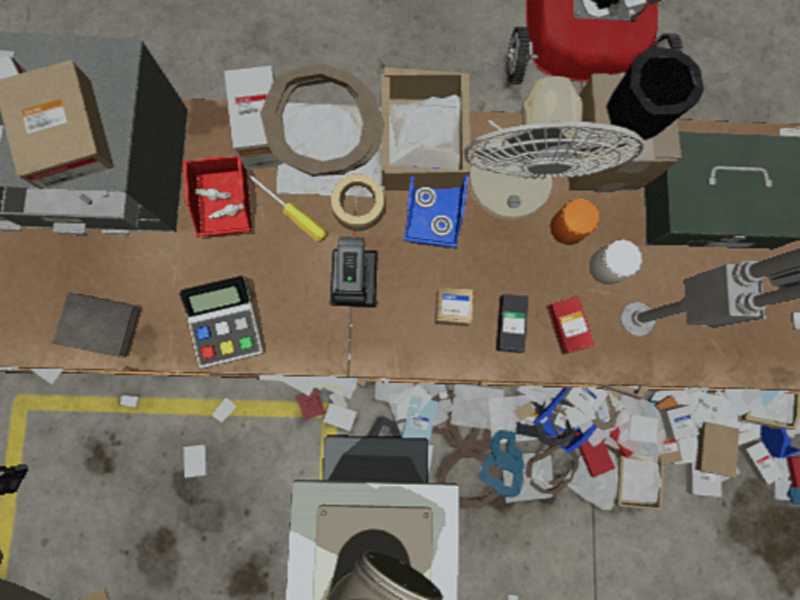

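View pics/side0b.png

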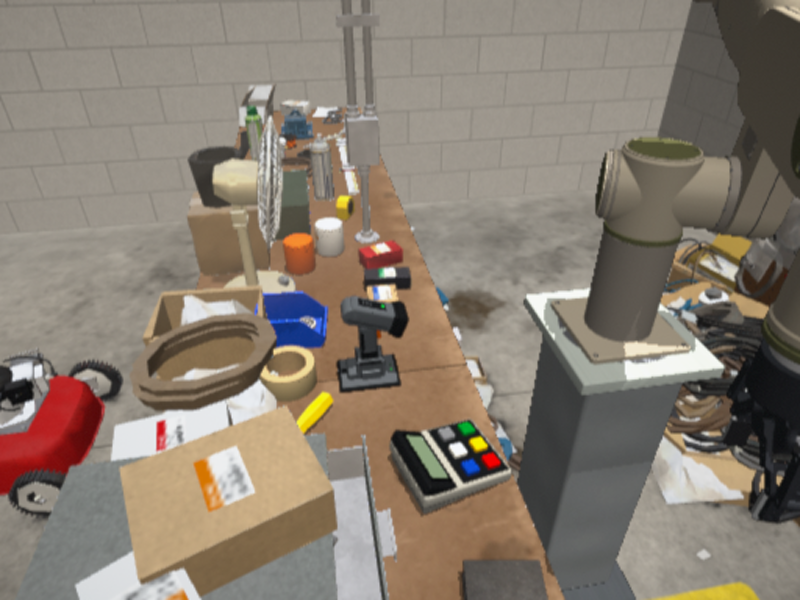

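Run:
```python
import cv2, numpy as np
t=cv2.imread("pics/top0.png")
a=cv2.resize(t[170:240,110:180],None,fx=5.7,fy=5.7,interpolation=cv2.INTER_CUBIC)
b=cv2.resize(t[140:205,205:245],None,fx=6,fy=6,interpolation=cv2.INTER_CUBIC)
c=cv2.resize(t[180:230,270:430],None,fx=5,fy=5,interpolation=cv2.INTER_CUBIC)
o=np.zeros((660,800,3),np.uint8); o[:399,:399]=a[:399,:399]; o[:390,405:645]=b; o[405:655,:]=c
cv2.imwrite("pics/comp0.png",cv2.resize(o,(727,600)))
w=cv2.imread("pics/wrist0.png");cv2.imwrite("pics/wrist0b.png",cv2.resize(w,(800,600),interpolation=cv2.INTER_CUBIC))
```

```text
(no output)
```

View pics/wrist0b.png

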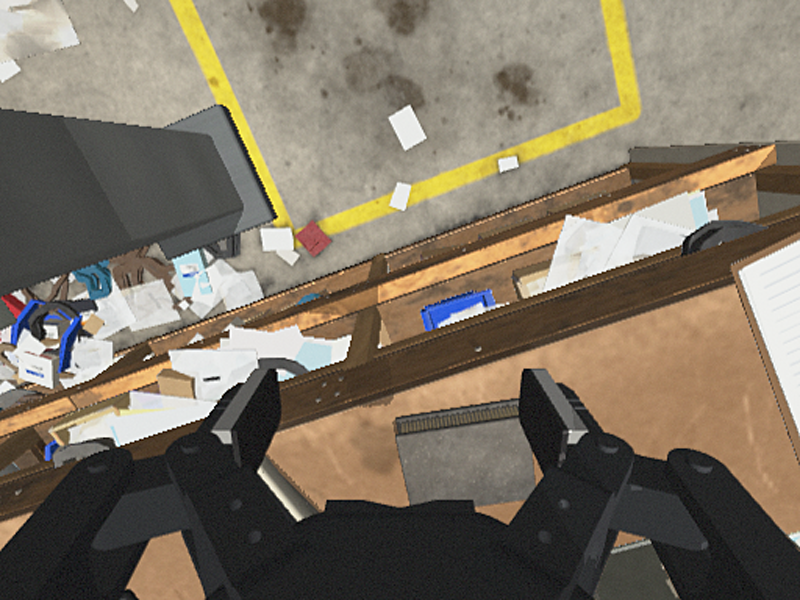

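View pics/comp0.png

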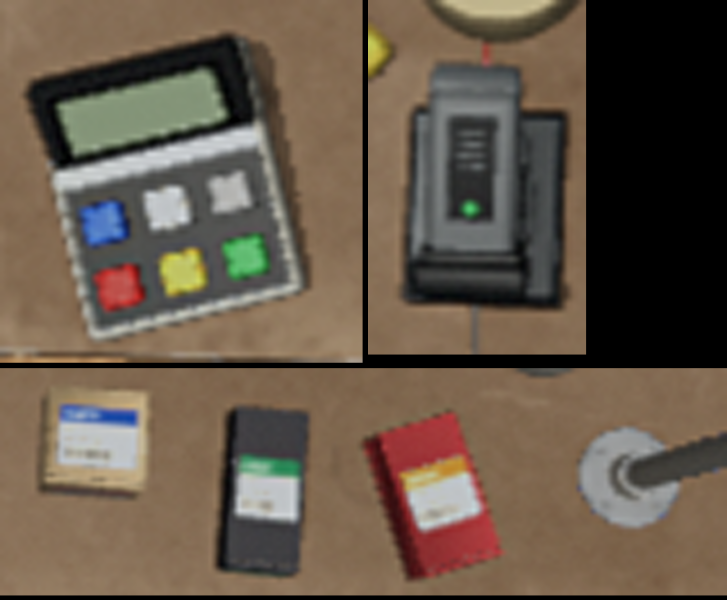

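```bash
cat > h.py <<'E'
from bench import sense, viewer, order, r
import cv2, numpy as np
from scipy.spatial.transform import Rotation as Ro
def ray(c,uv):
    R=np.array(c["R"]);t=np.array(c["t"])
    d=R.T@np.array([(uv[0]-c["cx"])/c["fx"],(uv[1]-c["cy"])/c["fy"],1]); return -R.T@t,d/np.linalg.norm(d)
def atz(c,uv,z):
    o,d=ray(c,uv); return o+d*(z-o[2])/d[2]
def tri(l):
    A=np.zeros((3,3));b=np.zeros(3);os=[]
    for c,uv in l:
        o,d=ray(c,uv);P=np.eye(3)-np.outer(d,d);A+=P;b+=P@o;os.append((o,d,P))
    X=np.linalg.solve(A,b); return X,[round(float(np.linalg.norm(P@(X-o))),1) for o,d,P in os]
def proj(c,X):
    p=np.array(c["R"])@X+np.array(c["t"]); return np.array([c["cx"]+c["fx"]*p[0]/p[2],c["cy"]+c["fy"]*p[1]/p[2]])
E
python3 - <<'E'
from h import *
T=viewer.get_calibration("top");S=viewer.get_calibration("side")
np.set_printoptions(precision=1,suppress=True)
print("camtop",ray(T,(0,0))[0])
A=lambda x,y:(110+(x*1.1+.5)/5.7-.5,170+(y*1.1+.5)/5.7-.5)
B=lambda x,y:(205+(x*1.1-405+.5)/6-.5,140+(y*1.1+.5)/6-.5)
C=lambda x,y:(270+(x*1.1+.5)/5-.5,180+(y*1.1-405+.5)/5-.5)
s=lambda x,y:((x+.5)*.64-.5,(y+.5)*.64-.5)
k=dict(red=((119,288),(491,461)),blue=((103,222),(471,467)),green=((246,256),(466,428)),yellow=((182,271),(478,444)),white=((166,208),(458,450)),grey=((231,191),(446,434)))
for n,(a,b) in k.items(): print(n,*tri([(T,A(*a)),(S,s(*b))]), atz(T,A(*a),40))
print("dock foot z~10",[atz(T,B(*p),z) for p,z in (((565,112),10),((562,303),10),((405,300),10),((412,110),10))])
print("head z",[atz(T,B(*p),150) for p in ((432,70),(520,70),(520,250),(430,250))])
print("labels red",atz(T,C(440,494),41), "red top corners",[atz(T,C(*p),41) for p in ((382,436),(456,412),(500,553),(428,577))])
print("black",[atz(T,C(*p),36) for p in ((232,408),(307,412),(298,575),(226,572))])
print("tan",[atz(T,C(*p),56) for p in ((52,390),(150,393),(146,490),(46,488))])
print("pole base",atz(T,C(628,477),0))
E
```

```text
camtop [ 323.1    3.8 1111.1]
red [387.6 328.3  30.4] [0.8, 0.8] [387.7 325.2  40. ]
blue [423.9 338.8  36.9] [1.7, 1.7] [425.3 337.3  40. ]
green [408.1 256.6  31.8] [0.9, 0.9] [408.2 254.4  40. ]
yellow [398.2 292.8  31.5] [1.0, 1.0] [398.5 290.2  40. ]
white [434.  303.3  36.4] [0.8, 0.8] [434.5 302.   40. ]
grey [444.9 267.   35.7] [1.1, 1.1] [445.5 265.6  40. ]
dock foot z~10 [array([604.9,  11.9,  10. ]), array([492.8,  10. ,  10. ]), array([491.6,  99.4,  10. ]), array([602.9, 100.4,  10. ])]
head z [array([588.5,  79. , 150. ]), array([590.2,  34.4, 150. ]), array([497.3,  31.1, 150. ]), array([495.8,  76. , 150. ])]
labels red [ 463.2 -375.7   41. ] red top corners [array([ 501.3, -337.1,   41. ]), array([ 519.4, -387.9,   41. ]), array([ 424.8, -415.2,   41. ]), array([ 407.4, -366.4,   41. ])]
black [array([ 517.9, -236.7,   36. ]), array([ 516.9, -287.8,   36. ]), array([ 406.5, -280.7,   36. ]), array([ 407. , -232.4,   36. ])]
tan [array([ 522.4, -112.3,   56. ]), array([ 522.6, -177.5,   56. ]), array([ 457.7, -175.2,   56. ]), array([ 456.9, -109.3,   56. ])]
pole base [ 484.8 -523.4    0. ]
```

```bash
cat >> h.py <<'E'
import json,os
def cmd(): return json.load(open("cmd.json"))
def save(p,q): json.dump(dict(p=list(map(float,p)),q=list(map(float,q))),open("cmd.json","w"))
def plan(wps, commit=True):
    """wps: list of (pos, rpy); prints rounded 6-vectors; commits last as commanded"""
    c=cmd();p0=np.array(c["p"]);R0=Ro.from_quat(c["q"])
    for p,rpy in wps:
        d=np.round(R0.inv().apply(np.array(p)-p0)/400,4)
        w=np.round((R0.inv()*Ro.from_euler("xyz",rpy,degrees=True)).as_rotvec()/(2*np.pi),4)
        print(d.tolist()+w.tolist())
    if commit: save(p0+R0.apply(d*400),(R0*Ro.from_rotvec(w*2*np.pi)).as_quat())
def st():
    s=sense(); c=cmd()
    print("t%.2f"%s["time"],"pos",np.round(s["tool_pos"],1),"rpy",np.round(s["tcp_rot"],1),"F",np.round(s["ft_force"],1),"gap %.1f grip %.1f"%(s["finger_gap"],s["grip_force"]),"cmd",np.round(c["p"],1),"q",np.round(s["joint_pos"],0))
E
python3 - <<'E'
from h import *
save([208.983,562.433,231.292],Ro.from_euler("xyz",[180,0,159.614],degrees=True).as_quat())
plan([([387.6,328.3,90],[180,0,196])])
T=viewer.get_calibration("top")
s=lambda x,y:((x+.5)*.64-.5,(y+.5)*.64-.5)
print("white can base",atz(T,s(608,282),0),"orange base",atz(T,s(570,240),0))
S=viewer.get_calibration("side")
print("polebox",tri([(T,s(712,290)),(S,s(363,140))]),"can top",tri([(T,s(620,257)),(S,s(329,225))]),"fan center",tri([(T,s(560,150)),(S,s(268,185))]))
E
```

```text
[-0.6225, -0.3931, 0.3532, 0.0, 0.0, -0.1011]
white can base [ 558.09487312 -465.27519748    0.        ] orange base [ 644.22564454 -388.42268158    0.        ]
polebox (array([ 486.99894626, -506.27945659,  281.63059376]), [4.5, 4.5]) can top (array([ 589.36882001, -456.88529223,   77.47619364]), [2.2, 2.2]) fan center (array([ 714.52806877, -280.86898577,  266.13761264]), [2.3, 2.3])
```

>>> {"api": "carry_out", "payload": {"increments": [-0.3, -0.2, 0.15, 0, 0, -0.06, -1, -0.6225, -0.3931, 0.3532, 0, 0, -0.1011, -1, -0.6225, -0.3931, 0.3532, 0, 0, -0.1011, -1, -0.6225, -0.3931, 0.3532, 0, 0, -0.1011, -1, -0.6225, -0.3931, 0.3532, 0, 0, -0.1011, -1, -0.6225, -0.3931, 0.3532, 0, 0, -0.1011, -1, -0.6225, -0.3931, 0.3532, 0, 0, -0.1011, -1, -0.6225, -0.3931, 0.3532, 0, 0, -0.1011, -1, -0.6225, -0.3931, 0.3532, 0, 0, -0.1011, -1, -0.6225, -0.3931, 0.3532, 0, 0, -0.1011, -1]}}

```text
time: 1.4
tool_pos: [387.4, 329.4, 90.6]
tcp_rot: [180.0, 0.1, -163.9]
ft_force: [0.9, 0.2, 0.9]
finger_gap: 0.2
grip_force: 0.0
```

Run:
```python
from h import *
st(); c=viewer.get_calibration("wrist"); w=viewer.snapshot("wrist")[:,:,::-1]
np.savez("w1.npz",**{k:np.array(v) for k,v in c.items()})
cv2.imwrite("pics/w1.png",cv2.resize(w,(800,600),interpolation=cv2.INTER_CUBIC))
for n,p in dict(red=(387.6,328.3,30.4),green=(408.1,256.6,31.8),blue=(424,338.6,36.9),white=(434,303.3,36.4),yellow=(398.2,292.8,31.5)).items(): print(n,proj(c,np.array(p))*1.5625+.3)
print(proj(c,sense()["tool_pos"])*1.5625)
```

```text
t1.40 pos [387.4 329.4  90.6] rpy [ 1.800e+02  1.000e-01 -1.639e+02] F [0.9 0.2 0.9] gap 0.2 grip 0.0 cmd [387.6 328.3  90. ] q [ 35.  -0. 108.   0.  72. -72.]
red [398.00564298 314.1809505 ]
green [254.40983144 314.77289114]
blue [397.64761318 384.50579041]
white [329.31913232 383.6997234 ]
yellow [326.81355332 315.53174445]
[399.45005663 370.23721473]
```

View pics/w1.png

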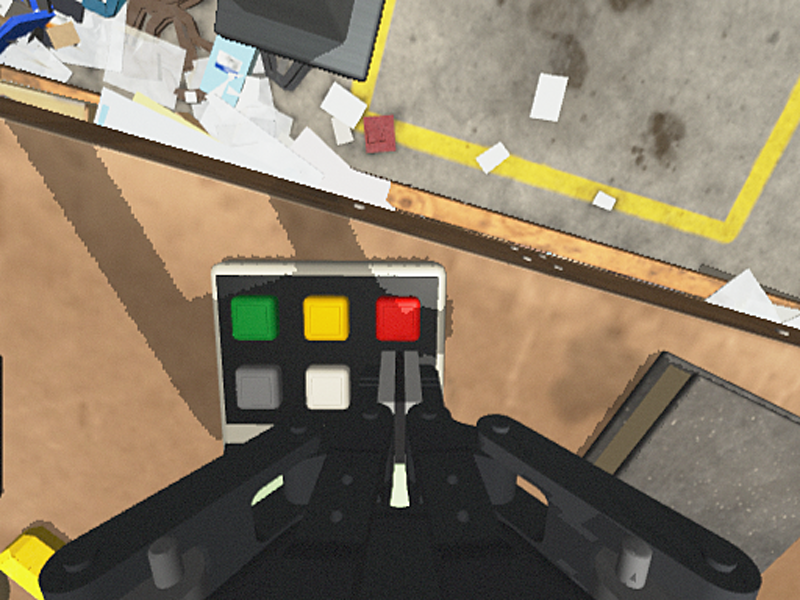

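Run:
```python
from h import *
R=[180,0,196]
plan([([388.5,327.8,40],R),([388.5,327.8,30],R),([388.5,327.8,26.5],R)])
```

```text
[-0.0018, -0.0018, 0.125, -0.0, 0.0, 0.0]
[-0.0018, -0.0018, 0.15, -0.0, 0.0, 0.0]
[-0.0018, -0.0018, 0.1588, -0.0, 0.0, 0.0]
```

>>> {"api": "carry_out", "payload": {"increments": [-0.0018, -0.0018, 0.08, 0, 0, 0, -1, -0.0018, -0.0018, 0.125, 0, 0, 0, -1, -0.0018, -0.0018, 0.14, 0, 0, 0, -1, -0.0018, -0.0018, 0.15, 0, 0, 0, -1, -0.0018, -0.0018, 0.153, 0, 0, 0, -1, -0.0018, -0.0018, 0.156, 0, 0, 0, -1, -0.0018, -0.0018, 0.1588, 0, 0, 0, -1, -0.0018, -0.0018, 0.1588, 0, 0, 0, -1, -0.0018, -0.0018, 0.1588, 0, 0, 0, -1, -0.0018, -0.0018, 0.1588, 0, 0, 0, -1]}}

```text
time: 2.7
tool_pos: [388.0, 327.7, 31.6]
tcp_rot: [-179.9, -0.1, -164.0]
ft_force: [-27.6, -19.2, 56.0]
finger_gap: 0.1
grip_force: 29.4
```

>>> {"api": "carry_out", "payload": {"increments": [0, 0, -0.011, 0, 0, 0, -1, 0, 0, -0.011, 0, 0, 0, -1, 0, 0, -0.011, 0, 0, 0, -1, 0, 0, -0.011, 0, 0, 0, -1, 0, 0, -0.011, 0, 0, 0, -1, 0, 0, -0.011, 0, 0, 0, -1, 0, 0, -0.011, 0, 0, 0, -1, 0, 0, -0.011, 0, 0, 0, -1, 0, 0, -0.011, 0, 0, 0, -1, 0, 0, -0.011, 0, 0, 0, -1]}}

```text
time: 3.95
tool_pos: [389.0, 328.4, 33.0]
tcp_rot: [180.0, 0.0, -164.0]
ft_force: [-6.4, -4.2, 14.5]
finger_gap: 0.0
grip_force: 7.6
```

Run:
```python
from h import *
c=cmd(); save([c["p"][0],c["p"][1],c["p"][2]+4.4],c["q"]); st()
t=viewer.snapshot("wrist")[:,:,::-1]; s=viewer.snapshot("side")[:,:,::-1]; p=viewer.snapshot("top")[:,:,::-1]
o=np.zeros((600,800,3),np.uint8)
o[:300,:400]=cv2.resize(t[130:280,120:320],(400,300),interpolation=cv2.INTER_CUBIC)
o[:,400:]=cv2.resize(s[190:340,230:330],(400,600),interpolation=cv2.INTER_CUBIC)
o[300:,:400]=cv2.resize(p[165:240,100:200],(400,300),interpolation=cv2.INTER_CUBIC)
cv2.imwrite("pics/c2.png",o)
```

```text
t3.95 pos [389.  328.4  33. ] rpy [ 180.    0. -164.] F [-6.4 -4.2 14.5] gap 0.0 grip 7.6 cmd [388.5 327.8  30.9] q [ 34.   5. 110.   0.  65. -72.]
```

View pics/c2.png

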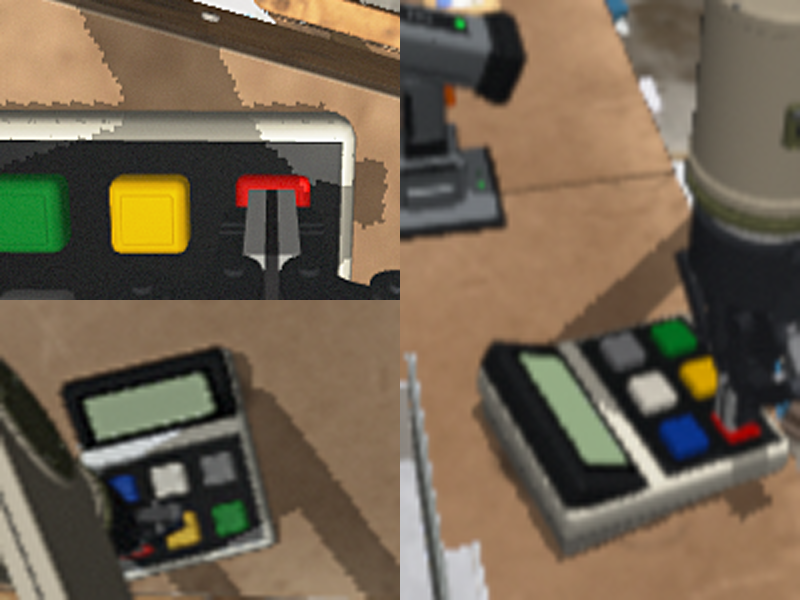

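Run:
```python
from h import *
R=[180,0,196]
plan([([388.5,327.8,63],R),([424.7,337.8,63],R),([424.7,337.8,46],R),([424.7,337.8,40],R),([424.7,337.8,36.5],R)])
```

```text
[0.0, -0.0, -0.0803, -0.0, 0.0, 0.0]
[-0.0939, -0.001, -0.0803, -0.0, 0.0, 0.0]
[-0.0939, -0.001, -0.0378, -0.0, 0.0, 0.0]
[-0.0939, -0.001, -0.0228, -0.0, 0.0, 0.0]
[-0.0939, -0.001, -0.014, -0.0, 0.0, 0.0]
```

>>> {"api": "carry_out", "payload": {"increments": [0, 0, -0.0803, 0, 0, 0, -1, 0, 0, -0.0803, 0, 0, 0, -1, -0.0939, -0.001, -0.0803, 0, 0, 0, -1, -0.0939, -0.001, -0.0803, 0, 0, 0, -1, -0.0939, -0.001, -0.0378, 0, 0, 0, -1, -0.0939, -0.001, -0.0228, 0, 0, 0, -1, -0.0939, -0.001, -0.018, 0, 0, 0, -1, -0.0939, -0.001, -0.014, 0, 0, 0, -1, -0.0939, -0.001, -0.014, 0, 0, 0, -1, -0.0939, -0.001, -0.014, 0, 0, 0, -1]}}

```text
time: 5.35
tool_pos: [423.7, 337.3, 37.8]
tcp_rot: [-180.0, -0.1, -164.0]
ft_force: [-9.5, -7.4, 22.7]
finger_gap: 0.3
grip_force: 11.7
```

Run:
```python
from h import *
st()
R=[180,0,196]
plan([([424.7,337.8,66],R),([409,256.1,66],R),([409,256.1,42],R),([409,256.1,36],R),([409,256.1,31],R)])
```

```text
t5.35 pos [423.7 337.3  37.8] rpy [-1.80e+02 -1.00e-01 -1.64e+02] F [-9.5 -7.4 22.7] gap 0.3 grip 11.7 cmd [424.7 337.8  36.5] q [ 33.   9. 105.  -0.  66. -73.]
[0.0, 0.0, -0.0738, -0.0, 0.0, 0.0]
[0.0941, -0.1855, -0.0738, -0.0, 0.0, 0.0]
[0.0941, -0.1855, -0.0138, -0.0, 0.0, 0.0]
[0.0941, -0.1855, 0.0012, -0.0, 0.0, 0.0]
[0.0941, -0.1855, 0.0137, -0.0, 0.0, 0.0]
```

>>> {"api": "carry_out", "payload": {"increments": [0, 0, -0.0738, 0, 0, 0, -1, 0, 0, -0.0738, 0, 0, 0, -1, 0.0941, -0.1855, -0.0738, 0, 0, 0, -1, 0.0941, -0.1855, -0.0738, 0, 0, 0, -1, 0.0941, -0.1855, -0.0738, 0, 0, 0, -1, 0.0941, -0.1855, -0.0138, 0, 0, 0, -1, 0.0941, -0.1855, 0.0012, 0, 0, 0, -1, 0.0941, -0.1855, 0.008, 0, 0, 0, -1, 0.0941, -0.1855, 0.0137, 0, 0, 0, -1, 0.0941, -0.1855, 0.0137, 0, 0, 0, -1]}}

```text
time: 6.6
tool_pos: [408.6, 256.5, 32.7]
tcp_rot: [-180.0, -0.1, -164.0]
ft_force: [-11.0, -5.7, 19.1]
finger_gap: 0.0
grip_force: 10.6
```

Run:
```python
from h import *
st()
plan([([409,256.1,230],[180,0,196]),([545,55,260],[180,0,181.5])])
```

```text
t6.60 pos [408.6 256.5  32.7] rpy [-1.80e+02 -1.00e-01 -1.64e+02] F [-11.   -5.7  19.1] gap 0.0 grip 10.6 cmd [409.  256.1  31. ] q [ 26.   1. 114.   0.  65. -80.]
[-0.0, 0.0, -0.4975, -0.0, 0.0, 0.0]
[-0.1882, -0.577, -0.5725, -0.0, 0.0, 0.0403]
```

>>> {"api": "carry_out", "payload": {"increments": [0, 0, -0.15, 0, 0, 0, -1, 0, 0, -0.3, 0, 0, 0, -1, 0, 0, -0.42, 0, 0, 0, -1, 0, 0, -0.4975, 0, 0, 0, -1, -0.1882, -0.577, -0.5725, 0, 0, 0.0403, 1, -0.1882, -0.577, -0.5725, 0, 0, 0.0403, 1, -0.1882, -0.577, -0.5725, 0, 0, 0.0403, 1, -0.1882, -0.577, -0.5725, 0, 0, 0.0403, 1, -0.1882, -0.577, -0.5725, 0, 0, 0.0403, 1, -0.1882, -0.577, -0.5725, 0, 0, 0.0403, 1]}}

```text
time: 7.85
tool_pos: [544.9, 55.4, 260.0]
tcp_rot: [180.0, -0.0, -178.5]
ft_force: [0.3, 0.7, 0.2]
finger_gap: 85.3
grip_force: 0.0
```

Run:
```python
from h import *
st(); c=viewer.get_calibration("wrist"); w=viewer.snapshot("wrist")[:,:,::-1]
np.savez("w2.npz",**{k:np.array(v) for k,v in c.items()})
cv2.imwrite("pics/w2r.png",w)
s=viewer.snapshot("side")[:,:,::-1]
o=np.zeros((600,800,3),np.uint8); o[:,:480]=cv2.resize(w[84:384,136:376],(480,600),interpolation=cv2.INTER_CUBIC); o[:,480:]=cv2.resize(s[150:300,200:280],(320,600),interpolation=cv2.INTER_CUBIC)
cv2.imwrite("pics/w2.png",o)
```

```text
t7.85 pos [544.9  55.4 260. ] rpy [ 180.    -0.  -178.5] F [0.3 0.7 0.2] gap 85.3 grip 0.0 cmd [545.  55. 260.] q [  0.  -1.  91.   0.  90. -91.]
```

View pics/w2.png

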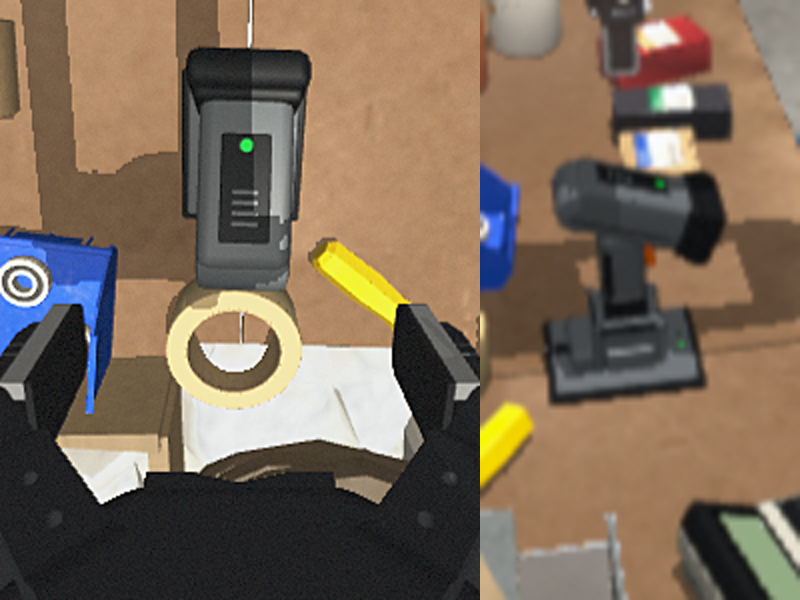

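Run:
```python
from h import *
c=dict(np.load("w2.npz")); np.set_printoptions(precision=1,suppress=True)
P=lambda x,y:((x+.5)/2-.5+136,(y+.5)/2-.5+84)
print("cam",ray(c,(0,0))[0])
for n,p,z in (("noseL",(187,55),139),("noseR",(309,55),139),("nose back edge L",(197,103),146),("R",(304,103),146),("backL",(198,280),172),("backR",(288,280),172),("backend",(243,289),170)):
  print(n,atz(c,P(*p),z))
# predicted pixels for given scanner pose
def pr(X,s): 
  d=np.array(s); th=np.radians(1.5); R=Ro.from_euler("z",1.5,degrees=True)
  return (proj(c,np.array([X[0],X[1],12])+R.apply(d))-[136,84])*2
for x in (550,558,566): print(x,pr((x,55),(-73,30,127)),pr((x,55),(-73,-30,127)),pr((x,55),(31,0,165)), pr((x,55),(-8,23,151)),pr((x,55),(-8,-23,151)))
S=viewer.get_calibration("side")
for x in (550,558,566): 
  q=lambda d:(proj(S,np.array([x,55,12])+np.array(d))-[200,150])*4+[480,0]
  print(x,"foot sock",q((0,0,40)),"nose top",q((-73,30,127)),"back",q((31,0,165)),"win",q((-66,0,108)))
```

```text
cam [466.9  53.2 402.4]
noseL [477.3  28.4 139. ]
noseR [475.7  86.7 139. ]
nose back edge L [499.   33.8 146. ]
R [497.6  84.9 146. ]
backL [579.4  36.4 172. ]
backR [578.3  79.4 172. ]
backend [584.6  58.  170. ]
550 [300.8  55.4] [175.3  55.4] [238.1 288.2] [286.7 200.2] [189.4 200.2]
558 [299.8  72.6] [175.5  72.6] [237.6 303.5] [285.8 216.1] [189.4 216.2]
566 [298.8  89.5] [175.7  89.5] [237.2 318.4] [284.9 231.8] [189.5 231.8]
550 foot sock [615.1 300. ] nose top [719.1 217.8] back [562.5 163.3] win [702.2 216.2]
558 foot sock [604.4 301.2] nose top [707.7 218.9] back [550.8 164.4] win [691.3 217.4]
566 foot sock [593.6 302.4] nose top [696.4 220.1] back [539.1 165.6] win [680.3 218.5]
```

Run:
```python
from h import *
plan([([542,57,200],[180,0,181]),([542,57,122],[180,0,181])])
```

```text
[0.0074, 0.0052, 0.15, -0.0, 0.0, 0.0014]
[0.0074, 0.0052, 0.345, -0.0, 0.0, 0.0014]
```

>>> {"api": "carry_out", "payload": {"increments": [0.0074, 0.0052, 0.08, 0, 0, 0.0014, 1, 0.0074, 0.0052, 0.15, 0, 0, 0.0014, 1, 0.0074, 0.0052, 0.22, 0, 0, 0.0014, 1, 0.0074, 0.0052, 0.29, 0, 0, 0.0014, 1, 0.0074, 0.0052, 0.345, 0, 0, 0.0014, 1, 0.0074, 0.0052, 0.345, 0, 0, 0.0014, 1, 0.0074, 0.0052, 0.345, 0, 0, 0.0014, 0, 0.0074, 0.0052, 0.345, 0, 0, 0.0014, -0.2, 0.0074, 0.0052, 0.345, 0, 0, 0.0014, -1, 0.0074, 0.0052, 0.345, 0, 0, 0.0014, -1], "force": 60}}

```text
time: 9.2
tool_pos: [543.2, 57.2, 123.8]
tcp_rot: [180.0, 0.2, -179.0]
ft_force: [-0.2, 1.3, 7.1]
finger_gap: 45.4
grip_force: 61.9
```

Run:
```python
from h import *
st(); 
plan([([542,57,140],[180,0,181]),([542,57,240],[180,0,181])])
```

```text
t9.20 pos [543.2  57.2 123.8] rpy [ 180.     0.2 -179. ] F [-0.2  1.3  7.1] gap 45.4 grip 61.9 cmd [542.  57. 122.] q [  1.   3. 101.   0.  75. -90.]
[0.0, 0.0, -0.045, -0.0, 0.0, -0.0]
[0.0, 0.0, -0.295, -0.0, 0.0, -0.0]
```

Gap 45.4 mm with 62 N: gripped. Lift straight up gently.

>>> {"api": "carry_out", "payload": {"increments": [0, 0, -0.02, 0, 0, 0, -1, 0, 0, -0.045, 0, 0, 0, -1, 0, 0, -0.075, 0, 0, 0, -1, 0, 0, -0.105, 0, 0, 0, -1, 0, 0, -0.14, 0, 0, 0, -1, 0, 0, -0.19, 0, 0, 0, -1, 0, 0, -0.24, 0, 0, 0, -1, 0, 0, -0.295, 0, 0, 0, -1, 0, 0, -0.295, 0, 0, 0, -1, 0, 0, -0.295, 0, 0, 0, -1]}}

```text
time: 10.45
tool_pos: [541.8, 57.0, 239.6]
tcp_rot: [180.0, -0.0, -179.0]
ft_force: [-0.4, -0.3, -2.9]
finger_gap: 45.4
grip_force: 61.3
```

Run:
```python
from h import *
st(); cal={n:viewer.get_calibration(n) for n in("wrist","side","top")}
w=viewer.snapshot("wrist")[:,:,::-1]; s=viewer.snapshot("side")[:,:,::-1]
o=np.zeros((600,800,3),np.uint8); o[:,:480]=cv2.resize(w[84:384,136:376],(480,600),interpolation=cv2.INTER_CUBIC); o[:,480:]=cv2.resize(s[90:240,190:270],(320,600),interpolation=cv2.INTER_CUBIC)
cv2.imwrite("pics/w3.png",o)
c=cal["wrist"]; x=sense(); Rt=Ro.from_euler("xyz",x["tcp_rot"],degrees=True); g=x["tool_pos"]-Rt.apply([0,0,18.7])
# scanner rotation if grasped straight: tool yaw 180 -> scanner yaw = tool yaw+180
Rs=Rt*Ro.from_euler("xyz",[180,0,180],degrees=True).inv()
for d in ((-73,30,127),(-73,-30,127),(31,0,165)):
  X=g+Rs.apply(np.array(d)-[-8,0,128]); print((proj(c,X)-[136,84])*2,(proj(cal["side"],X)-[190,90])*4+[480,0])
for d in ((0,0,0),(-66.5,0,108.2)):
  X=g+Rs.apply(np.array(d)-[-8,0,128]); print("side",(proj(cal["side"],X)-[190,90])*4+[480,0])
```

```text
t10.45 pos [541.8  57.  239.6] rpy [ 180.   -0. -179.] F [-0.4 -0.3 -2.9] gap 45.4 grip 61.3 cmd [542.  57. 240.] q [  1.  -1.  93.  -0.  88. -90.]
[368.89927928  90.33764952] [760.79242083 310.93170416]
[110.43951274  90.25247659] [743.86473503 268.19328815]
[239.4537462  579.14143313] [591.87792918 252.19164628]
side [651.95838479 456.55563784]
side [742.77108327 314.52542148]
```

View pics/w3.png

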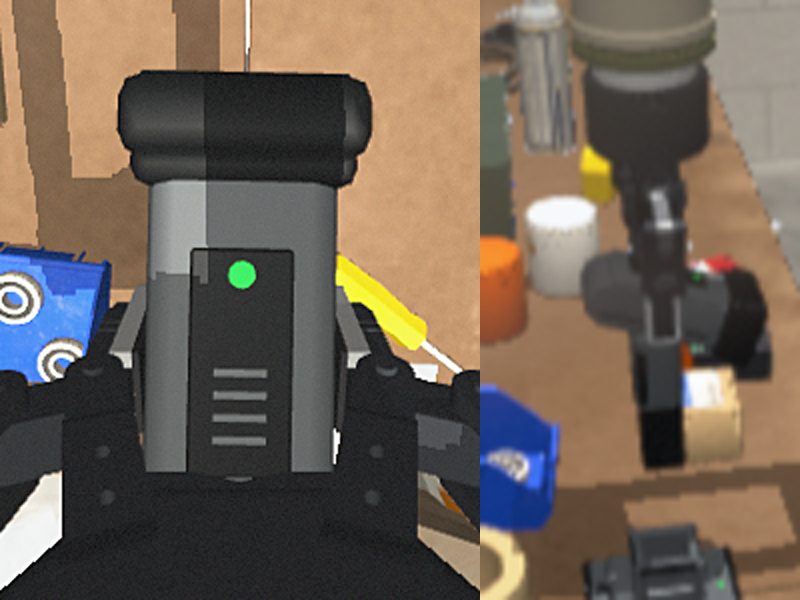

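```bash
cat >> h.py <<'E'
def final(label,th,head,D,g=(-5,-1,128)):
    Rs=Ro.from_euler("z",head,degrees=True)*Ro.from_euler("y",-th,degrees=True)
    los=Rs.apply([-np.cos(np.radians(20)),0,-np.sin(np.radians(20))])
    win=np.array(label)-D*los; o=win-Rs.apply([-66.5,0,108.2])
    Rt=Rs*Ro.from_euler("xyz",[180,0,180],degrees=True)
    tcp=o+Rs.apply(g)+Rt.apply([0,0,18.7]); return tcp,Rt.as_euler("xyz",degrees=True),o,win,los
E
python3 - <<'E'
from h import *
np.set_printoptions(precision=1,suppress=True)
for th in (40,50): 
  f=final([463.2,-375.7,41],th,-20,130); print(*f)
T=viewer.get_calibration("top"); s=lambda x,y:((x+.5)*.64-.5,(y+.5)*.64-.5)
print("fan front",[atz(T,s(*p),z) for p in ((560,180),(620,170),(500,175)) for z in (100,200,300)])
plan([([542,57,300],[180,0,181]),([510,-150,300],[180,0,170]),([490,-330,300],[180,0,160])])
E
```

```text
[ 567.5 -414.7  194. ] [180.  40. 160.] [ 637.5 -439.1  113.4] [ 524.3 -397.9  153.6] [-0.5  0.2 -0.9]
[ 541.  -405.1  211. ] [180.  50. 160.] [ 623.  -433.9  144.6] [ 505.  -390.9  163.2] [-0.3  0.1 -0.9]
fan front [array([ 733.5, -336.4,  100. ]), array([ 692.9, -302.7,  200. ]), array([ 652.3, -269.1,  300. ]), array([ 758.5, -453.8,  100. ]), array([ 715.5, -408.6,  200. ]), array([ 672.4, -363.3,  300. ]), array([ 738.9, -220.5,  100. ]), array([ 697.8, -198.3,  200. ]), array([ 656.6, -176.1,  300. ])]
[0.0, 0.0, -0.15, -0.0, 0.0, -0.0]
[0.089, -0.516, -0.15, -0.0, 0.0, 0.0305]
[0.1468, -0.9651, -0.15, -0.0, 0.0, 0.0583]
```

>>> {"api": "carry_out", "payload": {"increments": [0, 0, -0.08, 0, 0, 0, -1, 0.02, -0.1, -0.15, 0, 0, 0.006, -1, 0.05, -0.23, -0.15, 0, 0, 0.014, -1, 0.07, -0.37, -0.15, 0, 0, 0.022, -1, 0.089, -0.516, -0.15, 0, 0, 0.0305, -1, 0.11, -0.66, -0.15, 0, 0, 0.04, -1, 0.13, -0.79, -0.15, 0, 0, 0.048, -1, 0.14, -0.9, -0.15, 0, 0, 0.054, -1, 0.1468, -0.9651, -0.15, 0, 0, 0.0583, -1, 0.1468, -0.9651, -0.15, 0, 0, 0.0583, -1]}}

```text
time: 11.8
tool_pos: [489.0, -331.5, 298.3]
tcp_rot: [180.0, -0.1, 159.8]
ft_force: [0.4, -0.1, -2.2]
finger_gap: 45.3
grip_force: 62.0
```

Run:
```python
from h import *
st(); c=viewer.get_calibration("wrist"); w=viewer.snapshot("wrist")
cv2.imwrite("pics/w4.png",cv2.resize(w[:,:,::-1],(800,600)))
pos,rpy,*_=final([463.2,-375.7,41],50,-20,130)
c0=cmd(); p0=np.array(c0["p"]); 
print(proj(c,np.array([463.2,-375.7,41]))*1.5625)
plan([(p0+(pos-p0)*f+[0,0,(1-f)*30 if f>0.3 else 0],[180,50*f,160]) for f in (.2,.4,.6,.8,1)])
```

```text
t11.80 pos [ 489.  -331.5  298.3] rpy [ 1.800e+02 -1.000e-01  1.598e+02] F [ 0.4 -0.1 -2.2] gap 45.3 grip 62.0 cmd [ 490. -330.  300.] q [ -39.    5.   81.   -0.   94. -109.]
[347.00956888 232.49350706]
[-0.0368, -0.0266, 0.0445, 0.0, -0.0278, 0.0]
[-0.0736, -0.0531, 0.044, 0.0, -0.0556, 0.0]
[-0.1104, -0.0797, 0.1035, 0.0, -0.0833, 0.0]
[-0.1471, -0.1062, 0.1631, 0.0, -0.1111, 0.0]
[-0.1839, -0.1328, 0.2226, 0.0, -0.1389, 0.0]
```

View pics/w4.png

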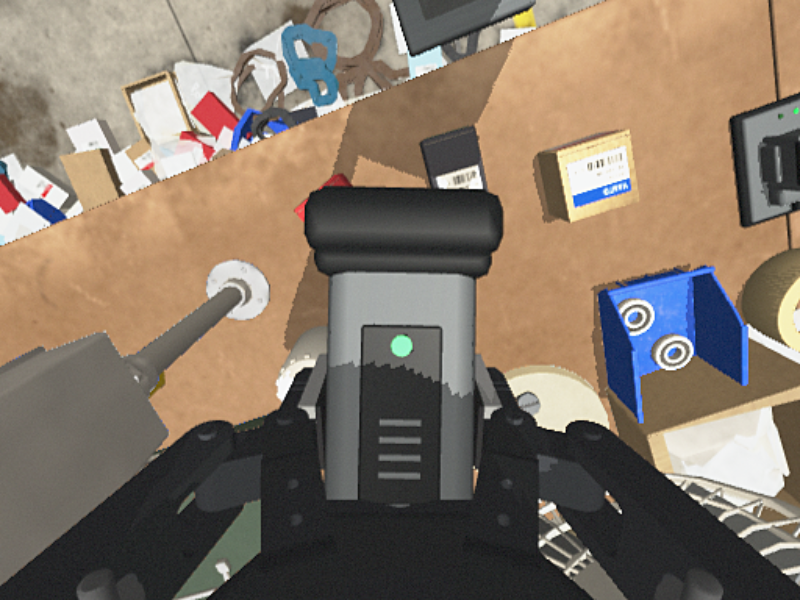

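Run:
```python
from h import *
np.set_printoptions(precision=0,suppress=True)
T=viewer.get_calibration("top");S=viewer.get_calibration("side"); s=lambda x,y:((x+.5)*.64-.5,(y+.5)*.64-.5)
W=viewer.get_calibration("wrist")
for z in (230,260,300,350): print(z,"top left-edge",atz(T,s(686,280),z),atz(T,s(690,320),z),"right-top",atz(T,s(735,265),z),"wrist corner",atz(W,s(166,432),z),atz(W,s(105,335),z))
print("side box L/R/bottom",[ray(S,s(*p)) for p in ((346,140),(380,140))][0][0])
for y in (-480,-520):
  for p in ((346,140),(380,140),(363,118),(363,165)):
    o,d=ray(S,s(*p)); print(y,p,o+d*(y-o[1])/d[1])
print("tri corner",tri([(T,s(686,280)),(W,s(166,432))]),tri([(T,s(690,320)),(W,s(105,335))]))
```

```text
230 top left-edge [ 517. -498.  230.] [ 451. -500.  230.] right-top [ 545. -581.  230.] wrist corner [ 515. -489.  230.] [ 448. -488.  230.]
260 top left-edge [ 511. -480.  260.] [ 447. -483.  260.] right-top [ 538. -561.  260.] wrist corner [ 501. -462.  260.] [ 444. -462.  260.]
300 top left-edge [ 502. -458.  300.] [ 441. -460.  300.] right-top [ 528. -535.  300.] wrist corner [ 483. -427.  300.] [ 438. -427.  300.]
350 top left-edge [ 491. -429.  350.] [ 434. -432.  350.] right-top [ 515. -501.  350.] wrist corner [ 459. -383.  350.] [ 430. -383.  350.]
side box L/R/bottom [614. 858. 703.]
-480 (346, 140) [ 527. -480.  291.]
-480 (380, 140) [ 443. -480.  286.]
-480 (363, 118) [ 483. -480.  341.]
-480 (363, 165) [ 488. -480.  225.]
-520 (346, 140) [ 525. -520.  278.]
-520 (380, 140) [ 438. -520.  273.]
-520 (363, 118) [ 479. -520.  331.]
-520 (363, 165) [ 484. -520.  210.]
tri corner (array([ 523., -507.,  211.]), [2.0, 2.0]) (array([ 455., -523.,  191.]), [1.5, 1.5])
```

Run:
```python
from h import *
p0=np.array([490,-330,300.]); 
save([490,-330,300],Ro.from_euler("xyz",[180,0,160],degrees=True).as_quat())
pos,rpy,*_=final([463.2,-375.7,41],50,-8,130); print(pos,rpy,_)
pos=pos+[1,0,1.5]
plan([(p0+(pos-p0)*f+[0,0,(1-f)*30 if f>0.3 else 0],[180,50*f,160+12*f]) for f in (.17,.34,.5,.66,.83,1)])
```

```text
[ 545.40301086 -388.26270733  210.97884032] [180.  50. 172.] [array([ 631.63866027, -399.37250991,  144.5523768 ]), array([ 507.22991148, -381.88800051,  163.1600407 ]), array([-0.33869163,  0.0476    , -0.93969262])]
[-0.031, -0.0151, 0.0372, -0.0004, -0.0236, -0.0057]
[-0.062, -0.0301, 0.0249, -0.0017, -0.0472, -0.0113]
[-0.0912, -0.0443, 0.0719, -0.0036, -0.0694, -0.0164]
[-0.1203, -0.0585, 0.1189, -0.0063, -0.0915, -0.0214]
[-0.1513, -0.0736, 0.1689, -0.01, -0.115, -0.0264]
[-0.1823, -0.0886, 0.2188, -0.0145, -0.1384, -0.0312]
```

>>> {"api": "carry_out", "payload": {"increments": [-0.031, -0.0151, 0.03, -0.0004, -0.0236, -0.0057, -1, -0.062, -0.0301, 0.03, -0.0017, -0.0472, -0.0113, -1, -0.0912, -0.0443, 0.0719, -0.0036, -0.0694, -0.0164, -1, -0.1203, -0.0585, 0.1189, -0.0063, -0.0915, -0.0214, -1, -0.1513, -0.0736, 0.1689, -0.01, -0.115, -0.0264, -1, -0.1823, -0.0886, 0.2, -0.0145, -0.1384, -0.0312, -1, -0.1823, -0.0886, 0.2188, -0.0145, -0.1384, -0.0312, -1, -0.1823, -0.0886, 0.2188, -0.0145, -0.1384, -0.0312, -1, -0.1823, -0.0886, 0.2188, -0.0145, -0.1384, -0.0312, -1, -0.1823, -0.0886, 0.2188, -0.0145, -0.1384, -0.0312, -1]}}

```text
time: 13.1
tool_pos: [566.3, -365.2, 238.4]
tcp_rot: [-179.8, 46.6, 168.9]
ft_force: [-0.2, -0.5, -2.3]
finger_gap: 45.7
grip_force: 62.4
```

Run:
```python
from h import *
np.set_printoptions(precision=1,suppress=True)
st(); x=sense(); c=viewer.get_calibration("wrist"); w=viewer.snapshot("wrist")[:,:,::-1]; s=viewer.snapshot("side")[:,:,::-1];S=viewer.get_calibration("side")
Rt=Ro.from_euler("xyz",x["tcp_rot"],degrees=True); Rs=Rt*Ro.from_euler("xyz",[180,0,180],degrees=True).inv()
o=x["tool_pos"]-Rt.apply([0,0,18.7])-Rs.apply([-5,-1,128]); win=o+Rs.apply([-66.5,0,108.2]); los=Rs.apply([-np.cos(.349),0,-np.sin(.349)])
d=np.array([463.2,-375.7,41])-win; print("along",d@los,"off",d-(d@los)*los,"tilt",np.degrees(np.arccos(-los[2])),"foot",o,"win",win)
print("label wrist px",proj(c,np.array([463.2,-375.7,41]))*[.9766,1.5625],"side px",(proj(S,win)-[190,110])*4,(proj(S,o)-[190,110])*4)
v=np.zeros((600,800,3),np.uint8); v[:,:500]=cv2.resize(w,(500,600)); v[:400,500:]=cv2.resize(s[110:210,190:265],(300,400),interpolation=cv2.INTER_CUBIC)
cv2.imwrite("pics/w5.png",v)
```

```text
t13.10 pos [ 566.3 -365.2  238.4] rpy [-179.8   46.6  168.9] F [-0.2 -0.5 -2.3] gap 45.7 grip 62.4 cmd [ 546.4 -388.2  212.5] q [ -52.  -14.  117.   41.   46. -152.]
along 162.3802849862491 off [  0.8 -31.8  -3. ] tilt 23.423979043786545 foot [ 647.7 -380.5  166.9] win [ 525.8 -356.2  193. ]
label wrist px [ 199.4 -217.4] side px [144.3  62.9] [14.1 88. ]
```

View pics/w5.png

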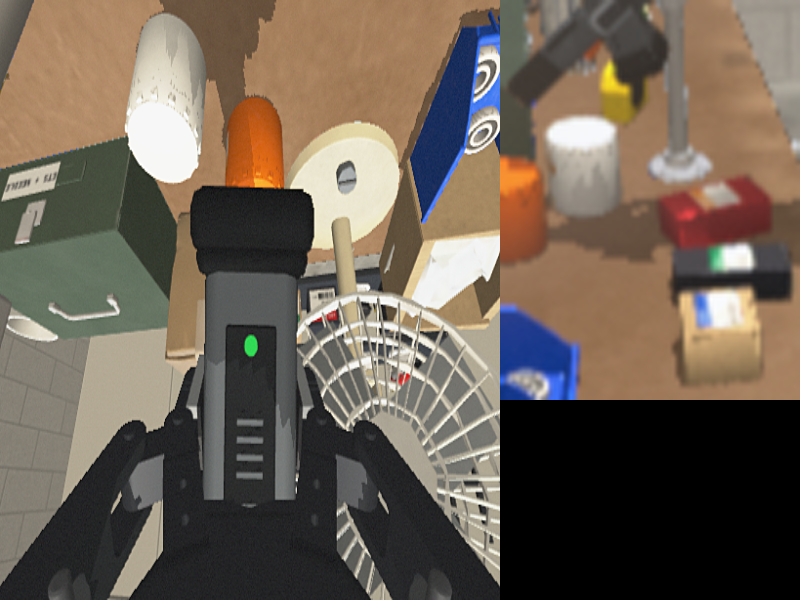

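Run:
```python
from h import *
x=sense(); print(x["joint_pos"].round(1))
pos,rpy,*_=final([463.2,-371.7,41],48,-22,140); print(pos,rpy,_)
plan([(pos+[1,0,1.5],[180,48,158])])
```

```text
[ -52.3  -14.   117.3   41.3   46.2 -152.2]
[ 548.8485806  -407.38280751  217.24519007] [180.  48. 158.] [array([ 627.63640756, -438.13662114,  147.82493893]), array([ 511.82608593, -391.34621398,  170.80573964]), array([-0.34732919,  0.1403301 , -0.92718385])]
[-0.0218, -0.0462, 0.0016, 0.0293, 0.0056, 0.0255]
```

>>> {"api": "carry_out", "payload": {"increments": [-0.0036, -0.0077, 0.0003, 0.0049, 0.0009, 0.0042, -1, -0.0073, -0.0154, 0.0005, 0.0098, 0.0019, 0.0085, -1, -0.0109, -0.0231, 0.0008, 0.0147, 0.0028, 0.0128, -1, -0.0145, -0.0308, 0.0011, 0.0195, 0.0037, 0.017, -1, -0.0182, -0.0385, 0.0013, 0.0244, 0.0047, 0.0213, -1, -0.0218, -0.0462, 0.0016, 0.0293, 0.0056, 0.0255, -1, -0.0218, -0.0462, 0.0016, 0.0293, 0.0056, 0.0255, -1, -0.0218, -0.0462, 0.0016, 0.0293, 0.0056, 0.0255, -1, -0.0218, -0.0462, 0.0016, 0.0293, 0.0056, 0.0255, -1, -0.0218, -0.0462, 0.0016, 0.0293, 0.0056, 0.0255, -1]}}

```text
time: 14.45
tool_pos: [568.5, -384.5, 243.4]
tcp_rot: [-178.8, 44.6, 155.6]
ft_force: [-1.2, -0.3, -2.8]
finger_gap: 45.3
grip_force: 62.3
```

```bash
cat > chk.py <<'E'
from h import *
np.set_printoptions(precision=1,suppress=True)
st(); x=sense()
Rt=Ro.from_euler("xyz",x["tcp_rot"],degrees=True); Rs=Rt*Ro.from_euler("xyz",[180,0,180],degrees=True).inv()
o=x["tool_pos"]-Rt.apply([0,0,18.7])-Rs.apply([-5,-1,128]); win=o+Rs.apply([-66.5,0,108.2]); los=Rs.apply([-np.cos(.349),0,-np.sin(.349)])
d=np.array([463.2,-375.7,41])-win; print("along",d@los,"off",d-(d@los)*los,"tilt",np.degrees(np.arccos(-los[2])),"foot",o,"win",win,"qd",np.abs(x["qd"]).max())
E
python3 chk.py
```

```text
t14.45 pos [ 568.5 -384.5  243.4] rpy [-178.8   44.6  155.6] F [-1.2 -0.3 -2.8] gap 45.3 grip 62.3 cmd [ 549.9 -407.4  218.8] q [ -46.  -16.  117.   22.   38. -123.]
along 167.60189089656362 off [ -0.6 -38.4  -7. ] tilt 25.3813191585218 foot [ 641.1 -418.9  169.1] win [ 529.8 -365.9  199.4] qd 0.2630407289181148
```

Run:
```python
from h import *
x=sense(); save(x["tool_pos"],Ro.from_euler("xyz",x["tcp_rot"],degrees=True).as_quat())
pos,rpy,*_=final([463.2,-372.7,41],48,-22,140); print(pos)
p0=x["tool_pos"]; plan([(p0+(pos-p0)*f,[180+1.2*(1-f),44.6+3.4*f,155.6+2.4*f]) for f in (.2,.4,.6,.8,1)])
```

```text
[ 548.8485806  -408.38280751  217.24519007]
[0.012, -0.0148, 0.0068, -0.0016, -0.0018, -0.0009]
[0.0241, -0.0296, 0.0136, -0.0033, -0.0037, -0.0018]
[0.0361, -0.0444, 0.0204, -0.0049, -0.0056, -0.0027]
[0.0482, -0.0592, 0.0271, -0.0065, -0.0075, -0.0036]
[0.0602, -0.074, 0.0339, -0.0082, -0.0094, -0.0045]
```

>>> {"api": "carry_out", "payload": {"increments": [0.012, -0.0148, 0.0068, -0.0016, -0.0018, -0.0009, -1, 0.0241, -0.0296, 0.0136, -0.0033, -0.0037, -0.0018, -1, 0.0361, -0.0444, 0.0204, -0.0049, -0.0056, -0.0027, -1, 0.0482, -0.0592, 0.0271, -0.0065, -0.0075, -0.0036, -1, 0.0602, -0.074, 0.0339, -0.0082, -0.0094, -0.0045, -1, 0.0602, -0.074, 0.0339, -0.0082, -0.0094, -0.0045, -1, 0.0602, -0.074, 0.0339, -0.0082, -0.0094, -0.0045, -1, 0.0602, -0.074, 0.0339, -0.0082, -0.0094, -0.0045, -1, 0.0602, -0.074, 0.0339, -0.0082, -0.0094, -0.0045, -1, 0.0602, -0.074, 0.0339, -0.0082, -0.0094, -0.0045, -1]}}

```text
time: 15.7
tool_pos: [549.2, -408.1, 217.6]
tcp_rot: [-180.0, 48.0, 158.1]
ft_force: [0.5, -0.7, -2.0]
finger_gap: 45.0
grip_force: 62.4
```

```bash
python3 chk.py
python3 - <<'E'
from h import *
# numeric check that nothing moved: compare red / label blobs in the top view
a=cv2.imread("pics/top0.png"); b=viewer.snapshot("top")[:,:,::-1]
for im in (a,b):
    c=im[180:235,340:385].astype(int); m=(c[:,:,2]>130)&(c[:,:,1]<60); ys,xs=np.nonzero(m); print(len(xs),xs.mean()+340,ys.mean()+180)
E
```

```text
t15.70 pos [ 549.2 -408.1  217.6] rpy [-180.    48.   158.1] F [ 0.5 -0.7 -2. ] gap 45.0 grip 62.4 cmd [ 548.8 -408.4  217.3] q [ -53.  -14.  120.   39.   37. -145.]
along 140.0091659880592 off [-0.4 -3.2 -0.3] tilt 21.985300479107003 foot [ 628.  -438.8  148.2] win [ 512.2 -392.1  171.2] qd 0.15481540601484728
277 365.42599277978337 206.68953068592057
104 359.9519230769231 197.04807692307693
```

Run:
```python
from h import *
a=cv2.imread("pics/side0.png"); b=viewer.snapshot("side")[:,:,::-1]
for im in (a,b):
    c=im[150:175,225:265].astype(int); m=(c[:,:,2]>110)&(c[:,:,1]<60); ys,xs=np.nonzero(m); print(len(xs),xs.mean()+225,ys.mean()+150)
print(order.hand_in())
```

```text
135 243.8 165.1259259259259
162 242.56172839506172 163.91975308641975
the job is handed in; nothing more can be done
None
```

I pressed the red, blue and green keys in that order, each bottoming out at over 14 N. The scanner is out of its dock and held still over the red label, about 140 mm away, 22° off vertical and about 3 mm off centre by my estimate. The job was handed in at about 16 s, with no verdict returned; the final aim was calculated from arm readings and not confirmed by picture.

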